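# Check a clamp gap with a taper feeler

### The job

Check the gap of the sample clamp with the taper feeler: pick the feeler up by its handle, slide its thin end into the mouth of the clamp, flat side along the fixed jaw, and push it in gently until you feel the sprung jaw take hold with a light, definite drag (a grip of about 5 N), neither loose nor forced. Then let go and leave it sitting snugly in the gap so that it can be read, without disturbing the vial, the tape roll or the timer.

Things in the scene. Friction and masses are not known exactly. Their poses are not given: they have to be found in the camera images.
- gauge: Taper feeler, loose, about 120 g: black handle 60 x 16 x 34 mm (x, y, z) standing on its 60 x 16 underside, and a steel wedge blade going on from it along +x (x = 30 to 120, z = 10 to 26 mm). Origin: centre of the handle's underside. Grip the handle across its 16 mm. With the handle standing on the worktop the blade passes 2 mm over the clamp's base plate.
- gauge_tip (a point): Tip of the blade on its flat side, (120, 7, 18) mm in the feeler's frame. The flat side is the plane y = +7 mm, parallel to x; the slanted side faces -y: the blade thins evenly by 0.12 mm per mm from 13.8 mm at the handle to 3 mm at the tip. Friction of steel on steel about 0.6: a grip of 5 N is felt as a steady drag of 5 to 6 N along the blade.
- clamp: Sample clamp, fixed: base plate x -32 to 50, y -87 to 43 mm, 8 mm thick. Origin: on its underside, below the middle of the fixed jaw's flat face. Feeler slides in along +x. Fixed jaw: steel block x -32 to 30, y 0 to 22, z 8 to 36 mm, flat face (x -24 to 30) towards -y. At -y is the sprung jaw, a carriage with a round nose (z 10 to 34 mm). Feeler in place: its origin at y = -7 mm, its x along x.
- clamp_mouth (a point): Mouth: front point on the line of the fixed jaw's flat face, (-30, 0, 18) mm in the clamp's frame; the tip goes in here along +x, on the -y side of it. A lead-in slope on the jaw, from (-32, 4) to (-24, 0) mm in x and y, helps a tip that comes in up to 3 mm off. z = 18 mm is the blade's mid-height when the handle stands on the worktop.
- nose_line (a point): Point of the fixed jaw's flat face opposite the nose, (-22, 0, 18) mm in the clamp's frame. The gap from here to the nose is set anew each time, 5.3 to 10.8 mm. The nose yields up to 3.5 mm to -y at 6 N per mm, from no force at first touch (tip 19 to 65 mm past this line): grip grows 0.72 N per mm. What counts is the grip left after letting go, the feeler bearing on the fixed jaw.
- vial_amber: Bystander: small brown bottle with black cap, 28 mm across, 64 mm tall, loose. Origin at the centre of its underside.
- tape_white: Bystander: roll of white tape lying flat, 84 mm across, 24 mm high, loose. Origin at the centre of its underside.
- bench_timer: Bystander: small white bench timer, 66 x 66 x 20 mm, loose. Origin at the centre of its underside.

How it is judged:
By the outcome, as a careful person would: the job done as asked, in the order asked, and still so for the second after the job is handed in, with the robot touching nothing.
It also fails if it takes over 67 s, if anything falls off the work surface, if the arm or the gripper's body presses on something with over 40 N, if the wrist force passes 120 N, or if a joint passes its speed limit or range.

### The arm

A 6-joint arm with a two-finger parallel gripper is mounted at the origin on a cart in front of the work surface, level with it; the furniture and walls round the work are solid. World frame = base frame: x ahead of the robot, y to its left, z up, the work surface at z = 0. Lengths are in m, angles in degrees, forces in N, time in s.
With the tool pointing down it reaches from about 0.35 to 0.85 m from the base axis. Payload 8.1 kg.
Tool frame: the origin (TCP) lies on the centre line of the jaws, within the pads' length; the fingertips stand env.nose_length ahead of it and the grasp point (between the pads) lies 11 mm behind it (env.nose_length is the distance from the TCP to the fingertips, in m); z points along the fingers, y is the direction in which the jaws open and shut (so a half turn about z gives the same grasp; the last joint's range is limited). The gripper opens to 93 mm and grips with 3 to 60 N. Pads are 15 mm wide; open, the fingers measure 128 mm over their backs; the gripper's body (75 mm by 188 mm) begins 65 mm behind the grasp point.
Start: joints at [-73.82, 7.471, 85.268, -0, 87.261, -4.893], TCP at [0.216, -0.56, 0.227] pointing down, gripper open.
Joint ranges: [-169.43, 169.43], [-51.17, 129.36], [1.28, 143.12], [-76.62, 256.62], [0, 156.53], [-152.29, 152.29]. Speed limits (degrees/s): [136.94, 136.94, 159.86, 180, 180, 180].

### API

Orientations are given as [roll, pitch, yaw] about the fixed x, y, z axes, in that order (R = Rz(yaw) Ry(pitch) Rx(roll)).
In Python, from workcell import telemetry, vision, env gives the robot as it stands.
- The arm moves only by the tool move_arm, never from a script. Its argument "rows" is a list of rows, each a list of 5 numbers: the closure in counts, from 0 (fully open) to 255 (shut), then the shift along the tool's x, y, z in mm, then the turn about the tool's z in rad. A call has 1 to 20 rows; each row shifts and turns the commanded pose from where the row before left it, along the tool's axes as they then stand; what a row does not reach is not made up. A row lasts 1/8 s, in which the tool goes at most 62.5 mm and 10.7 degrees, less where a joint would pass 70% of its speed; a pose out of reach is approached as far as the arm can. A call with a gripper value outside its range is refused whole. The fingers move at their own pace and stop on an object; "squeeze" is the grip in N (left out, the last holds). Time passes only in rows, so rows that do not move let the fingers close. It gives the time, the measured TCP pose, the force and the opening at its end, in the units of the state.
- telemetry.state(): the state, without advancing time (a new reading comes with each control period).
- vision.snapshot(name): name is "side" or "top" or "wrist"; returns a dict with "color" (420x560x3 uint8, red, green, blue), "mtx" (3x3 intrinsics, pixels), "distortion" ([k1, k2, p1, p2, k3] as OpenCV has them; the pictures are not rectified), "rvec" (rotation vector, rad) and "tvec" (3), from world to camera coordinates, as OpenCV has them. Camera axes: x right, y down, z forward; pixel columns grow to the right and rows downward; lengths in m; the calibration is good to about 2 mm. A picture is of the moment at which its call begins. There is no depth.
- env.close_job(): hands the job in, once; it reports no verdict.
The state is a dict: "time": time; "joint_pos": joint angles; "joint_velocities": joint speeds; "effort": joint torques, N m; "eef_pos": TCP position; "eef_rot": TCP orientation; "wrist_force": force on the tool from outside, world axes, zero at the start; "wrist_torque": the same for the moment, N m; "grip_width": opening from 0.0 (shut) to 1.0 (fully open).
Only numpy, scipy, OpenCV 4.12 (cv2) and the standard library are available. Lean on these libraries where they do the work, as an engineer would, in place of code of your own. Each camera call takes 0.05 s, during which the arm holds its last target. There are 200 camera calls.

## Working session

There is one attempt and no reset: what is moved stays moved. The work goes in short steps, Python scripts to look and compute and a tool call to move; the robot and the scene stay as the last step left them, time stands still between calls to the robot, and variables do not carry over. Pictures are saved under pics/ and viewed, about 8 in all and at most 12, crops included, and the job is handed in when it is done.

Besides the shell and the picture viewer there is one more tool, called after "Emit:" as a command line: name --pt "numbers of a row" for each row, then --argument value for the rest. move_arm: Moves the arm, as the interface text tells. Its arguments: {"type":"object","properties":{"rows":{"type":"array","items":{"type":"array","items":{"type":"number"}}},"squeeze":{"type":"number"}},"required":["rows"]}

```bash
mkdir -p pics
cat > h.py <<'E'
import numpy as np, cv2, pickle
from workcell import telemetry, vision, env
def snap(n,fn):
    s=vision.snapshot(n); cv2.imwrite('pics/'+fn+'.png',s['color'][:,:,::-1]); pickle.dump(s,open('pics/'+fn+'.pkl','wb')); return s
def ld(fn): return pickle.load(open('pics/'+fn+'.pkl','rb'))
def ray(s,px):
    K=np.array(s['mtx']);d=np.array(s['distortion'],float)
    u=cv2.undistortPoints(np.array(px,float).reshape(-1,1,2),K,d).reshape(-1,2)
    R=cv2.Rodrigues(np.array(s['rvec'],float))[0];t=np.array(s['tvec'],float).reshape(3)
    return -R.T@t,(np.c_[u,np.ones(len(u))])@R
def onz(s,px,z):
    c,D=ray(s,px); z=np.broadcast_to(z,len(D)); return c+D*((z-c[2])/D[:,2])[:,None]
def proj(s,P):
    return cv2.projectPoints(np.array(P,float).reshape(-1,1,3),np.array(s['rvec'],float),np.array(s['tvec'],float),np.array(s['mtx']),np.array(s['distortion'],float))[0].reshape(-1,2)
E
python3 - <<'E'
from h import *
a=snap('top','t0');b=snap('side','s0')
for s in(a,b): print(ray(s,[[280,210]]))
print(telemetry.state(),env.nose_length)
E
```

```text
(array([0.49845122, 0.26721962, 1.09728549]), array([[ 0.0367001 ,  0.03485956, -0.99902777]]))
(array([0.3574296 , 1.1451808 , 0.73257462]), array([[ 0.1837066 , -0.76677803, -0.61509068]]))
{'time': 0.1, 'joint_pos': array([-7.38188924e+01,  7.51133377e+00,  8.53241509e+01, -4.81170142e-04,
        8.72618964e+01, -4.89417671e+00]), 'joint_velocities': array([-0.05929093, -0.12547587, -0.08764643,  0.02080942,  0.0313469 ,
        0.11833563]), 'effort': array([ 9.64026476e-04, -5.61340463e+01, -4.93097699e+01,  7.70353130e-02,
        2.91773910e-02, -4.92283027e-05]), 'eef_pos': array([ 0.21562015, -0.55936808,  0.22567593]), 'eef_rot': array([-1.79902933e+02, -7.82929382e-03,  2.10753011e+01]), 'wrist_force': array([-0.30082499,  1.08711572,  0.52925912]), 'wrist_torque': array([-0.04327745, -0.01567976,  0.03327268]), 'grip_width': 0.9999054878337337} 0.008
```

View pics/t0.png

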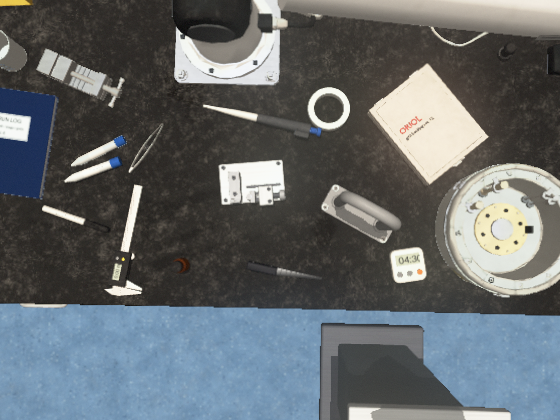

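View pics/s0.png

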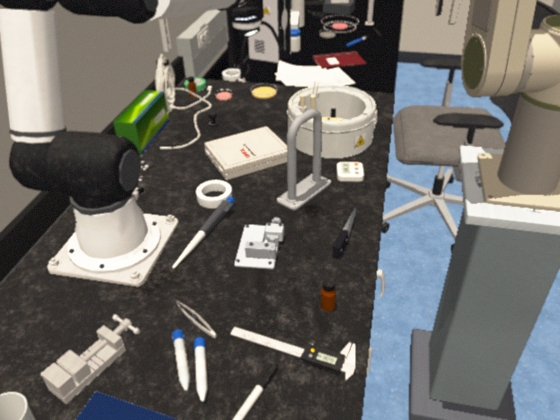

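Top view: clamp at (252,184), feeler from (248,264) to (322,278), vial at (184,265), tape at (329,108), timer at (408,265). I'll zoom in on the clamp and feeler.

Run:
```python
from h import *
s=ld('t0')
print(proj(s,[[0,0,0],[.216,-.56,.227],[.5,0,0],[.5,.2,0]]))
for n,p,z in [('gauge L',(248,264),.02),('tip',(322,278),.018),('clampTL',(219,164),.008),('clampBR',(286,203),.008),('vial',(184,265),.064),('tape',(329,108),.024),('timer',(408,265),.02)]: print(n,onz(s,[p],z).round(3))
c=s['color'][150:290,210:350,::-1]
cv2.imwrite('pics/t0c.png',cv2.resize(c,(600,600),interpolation=cv2.INTER_CUBIC))
```

```text
[[429.50529343 487.89580309]
 [846.69321506 431.63102238]
 [430.64545689 232.31175288]
 [331.5195537  230.15675311]]
gauge L [[0.429 0.366 0.02 ]]
tip [[0.405 0.218 0.018]]
clampTL [[0.629 0.431 0.008]]
clampBR [[0.553 0.293 0.008]]
vial [[0.428 0.484 0.064]]
tape [[0.744 0.211 0.024]]
timer [[0.434 0.049 0.02 ]]
```

View pics/t0c.png

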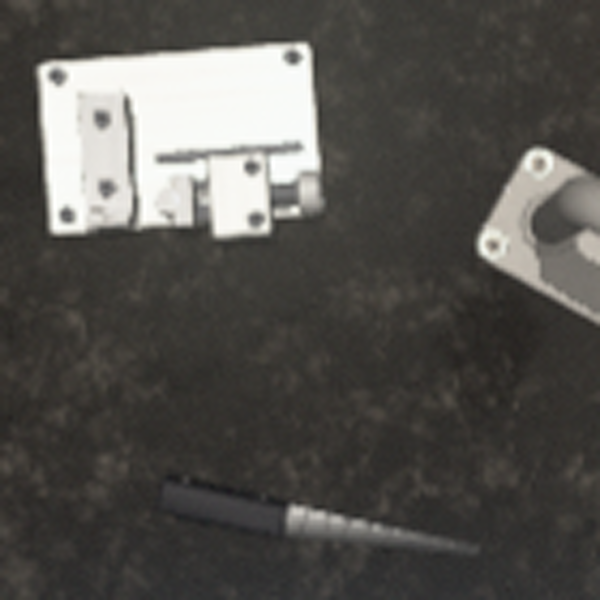

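Emit:
move_arm --pt "0 0 0 -50 0" --pt "0 0 0 -50 0" --pt "0 41 -25.5 0 0" --pt "0 41 -25.5 0 0" --pt "0 41 -25.5 0 0" --pt "0 41 -25.5 0 0" --pt "0 41 -25.5 0 0" --pt "0 41 -25.5 0 0" --pt "0 41 -25.5 0 0" --pt "0 41 -25.5 0 0"

```text
time: 1.35
eef_pos: [0.4491, -0.2501, 0.3262]
eef_rot: [-180.0, 0.0, 21.1]
wrist_force: [-0.1, -0.8, 0.2]
grip_width: 0.998
```

Emit:
move_arm --pt "0 15.5 -47.6 0 0" --pt "0 15.5 -47.6 0 0" --pt "0 15.5 -47.6 0 0" --pt "0 15.5 -47.6 0 0" --pt "0 15.5 -47.6 0 0" --pt "0 15.5 -47.6 0 0" --pt "0 15.5 -47.6 0 0" --pt "0 15.5 -47.6 0 0" --pt "0 15.5 -47.6 0 0" --pt "0 15.5 -47.6 0 0" --pt "0 15.5 -47.6 0 0" --pt "0 0 0 0 -0.175" --pt "0 0 0 0 -0.175" --pt "0 0 0 0 -0.175" --pt "0 0 0 0 -0.175" --pt "0 0 0 0 -0.175" --pt "0 0 0 0 -0.175" --pt "0 0 0 0 0" --pt "0 0 0 0 0"

```text
time: 3.72
eef_pos: [0.4192, 0.2983, 0.3264]
eef_rot: [-180.0, 0.0, 81.0]
wrist_force: [0.3, 0.8, -1.8]
grip_width: 1.0
```

Run:
```python
from h import *
s=snap('wrist','w1');t=telemetry.state()
print(t['time'],t['eef_pos'],t['eef_rot'],t['joint_pos']);print(ray(s,[[280,210]]))
cv2.imwrite('pics/w1b.png',cv2.resize(s['color'][:,:,::-1],(800,600),interpolation=cv2.INTER_CUBIC))
print(proj(s,[[.42,.3,0.03],[.57,.38,.02]]))
```

```text
3.775 [0.41924087 0.29828144 0.3264795 ] [-1.79986327e+02  9.34771635e-03  8.10455781e+01] [ 2.97192602e+01 -6.94410142e+00  8.94148926e+01  1.25721313e-03
  9.75457251e+01  3.86738482e+01]
(array([0.43212155, 0.38117007, 0.48399883]), array([[-0.04107087, -0.29827802, -0.95361895]]))
[[278.44697932 166.4973181 ]
 [382.99797987  87.28331811]]
```

View pics/w1b.png

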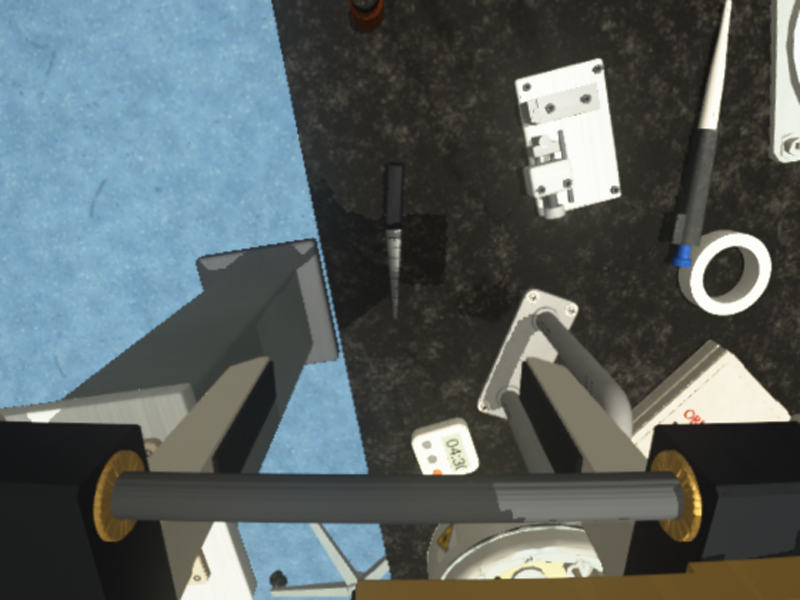

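Run:
```python
from h import *
s=ld('w1');k=.7
def P(x,y,z): return onz(s,[((x+.5)*k-.5,(y+.5)*k-.5)],z)[0].round(4)
print('end',P(394,163,.034),'front',P(394,230,.034),'tip',P(397,318,.018))
print('clamp corners',[P(*p,.008) for p in[(515,79),(603,59),(621,197),(534,213)]])
c=s['color'][100:240,240:310,::-1]; d=s['color'][30:170,350:450,::-1]
a=cv2.resize(c,None,fx=4.25,fy=4.25,interpolation=cv2.INTER_CUBIC);b=cv2.resize(d,None,fx=4.25,fy=4.25,interpolation=cv2.INTER_CUBIC)
cv2.imwrite('pics/w1c.png',np.hstack([a,b]));print(a.shape,b.shape)
```

```text
end [0.4272 0.3683 0.034 ] front [0.4176 0.3088 0.034 ] tip [0.4059 0.2172 0.018 ]
clamp corners [array([0.5474, 0.4243, 0.008 ]), array([0.629 , 0.4301, 0.008 ]), array([0.6405, 0.3027, 0.008 ]), array([0.5544, 0.3   , 0.008 ])]
(595, 298, 3) (595, 425, 3)
```

View pics/w1c.png

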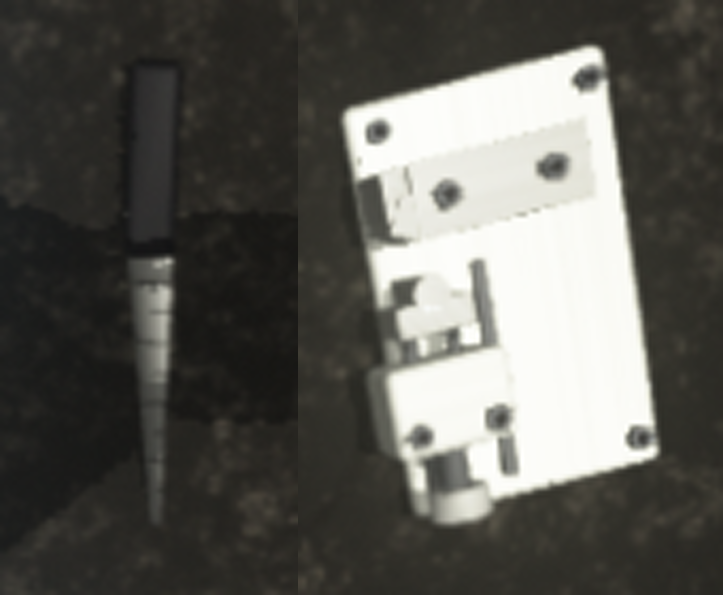

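```bash
cat >> h.py <<'E'
def fit(s,px,model,guess):
    from scipy.optimize import least_squares
    model=np.array(model,float)/1000
    def W(p):
        c,n=np.cos(p[2]),np.sin(p[2]); return np.c_[model[:,0]*c-model[:,1]*n+p[0],model[:,0]*n+model[:,1]*c+p[1],model[:,2]]
    r=least_squares(lambda p:(proj(s,W(p))-np.array(px)).ravel(),guess,loss='soft_l1')
    return r.x,r.fun.reshape(-1,2).round(1)
E
python3 - <<'E'
from h import *
s=ld('w1');f=lambda L,ox,oy:[(ox+(x+.5)/4.25-.5,oy+(y+.5)/4.25-.5) for x,y in L]
g=fit(s,f([(133,66),(180,66),(172,245),(133,245),(156,525)],240,100),[(-30,-8,34),(-30,8,34),(30,8,34),(30,-8,34),(120,5.5,26)],[.42,.34,-1.72])
print(g[0][:2],np.degrees(g[0][2]),g[1].tolist())
c=fit(s,f([(47,112),(304,47),(360,458),(115,510)],350,30),[(-32,43,8),(50,43,8),(50,-87,8),(-32,-87,8)],[.58,.38,.07])
print(c[0][:2],np.degrees(c[0][2]),c[1].tolist())
t=ld('t0');c=fit(t,[(210+x/4.2857,150+y/4.2857) for x,y in[(50,236),(38,64),(310,43),(322,213)]],[(-32,43,8),(50,43,8),(50,-87,8),(-32,-87,8)],[.58,.38,.07])
print(c[0][:2],np.degrees(c[0][2]),c[1].tolist())
E
```

```text
[0.42251635 0.33861334] -101.29987631543624 [[-0.6, -1.4], [0.9, -0.9], [0.8, 3.6], [-2.1, 3.1], [0.1, -0.4]]
[0.58259086 0.38445585] 5.186417062127212 [[-0.8, -0.8], [0.4, -0.8], [0.1, 0.7], [0.2, 2.5]]
[0.58204732 0.38414376] 5.697540776316631 [[-0.2, 0.0], [-0.3, -0.1], [0.1, -0.2], [0.4, 0.3]]
```

Emit:
move_arm --pt "0 0 0 0 0.0175" --pt "0 40.3 -3.7 0 0" --pt "0 0 0 0 0" --pt "0 0 0 45 0" --pt "0 0 0 45 0" --pt "0 0 0 45 0" --pt "0 0 0 45 0" --pt "0 0 0 45 0" --pt "0 0 0 25 0" --pt "0 0 0 25 0" --pt "0 0 0 20 0" --pt "0 0 0 17 0" --pt "0 0 0 0 0" --pt "0 0 0 0 0" --squeeze 15

```text
time: 5.52
eef_pos: [0.423, 0.3389, 0.0154]
eef_rot: [180.0, -0.0, 80.2]
wrist_force: [0.1, -0.3, 0.5]
grip_width: 1.001
```

Emit:
move_arm --pt "150 0 0 0 0" --pt "150 0 0 0 0" --pt "150 0 0 0 0" --pt "150 0 0 0 0" --pt "255 0 0 0 0" --pt "255 0 0 0 0" --pt "255 0 0 0 0" --pt "255 0 0 0 0" --pt "255 0 0 0 0" --pt "255 0 0 0 0"

```text
time: 6.78
eef_pos: [0.4225, 0.3387, 0.0146]
eef_rot: [-180.0, -0.0, 80.2]
wrist_force: [0.3, 0.8, -0.2]
grip_width: 0.167
```

Emit:
move_arm --pt "255 0 0 -10 0" --pt "255 0 0 -20 0" --pt "255 11 -3.8 0 0" --pt "255 11 -3.8 0 0" --pt "255 0 0 0 -0.153" --pt "255 0 0 0 -0.153" --pt "255 0 0 0 -0.153" --pt "255 0 0 0 -0.153" --pt "255 0 0 0 -0.153" --pt "255 0 0 0 -0.153" --pt "255 0 0 0 -0.153" --pt "255 0 0 0 -0.153" --pt "255 0 0 0 -0.153" --pt "255 0 0 0 -0.153" --pt "255 0 0 0 -0.153" --pt "255 0 0 0 -0.153" --pt "255 0 0 0 0" --pt "255 0 0 0 0" --squeeze 30

```text
time: 9.02
eef_pos: [0.4183, 0.3618, 0.0441]
eef_rot: [-180.0, -0.0, -174.7]
wrist_force: [0.3, -0.3, -0.4]
grip_width: 0.17
```

Run:
```python
from h import *
s=snap('wrist','w2');t=telemetry.state();snap('top','t2')
print(t['time'],t['eef_pos'],t['eef_rot'],t['wrist_force'],t['grip_width'])
cv2.imwrite('pics/w2b.png',cv2.resize(s['color'][:,:,::-1],(800,600),interpolation=cv2.INTER_CUBIC))
```

```text
9.075 [0.41839606 0.36178004 0.04420307] [-1.79984111e+02 -3.36108433e-02 -1.74717502e+02] [-0.04920768 -0.63085246 -0.96691909] 0.16553887793966385
```

View pics/w2b.png

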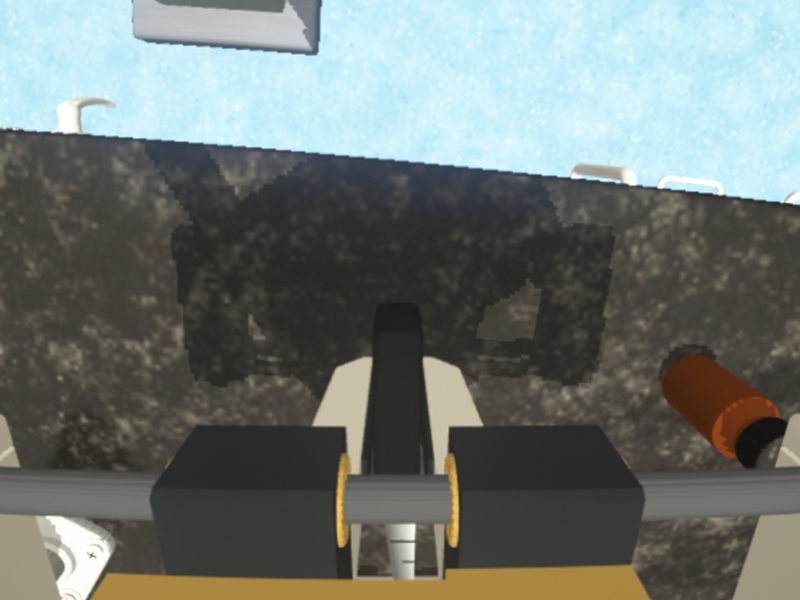

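The wrist camera now looks backwards: it shows the handle held upright between the pads (400,390) and the vial undisturbed at (720,410). The mouth isn't visible, so I'll use the fixed cameras.

Run:
```python
from h import *
s=snap('side','s2');t=ld('t2')
a=cv2.resize(t['color'][150:290,200:300,::-1],None,fx=4,fy=4,interpolation=cv2.INTER_CUBIC)
p=proj(s,[[.55,.375,.03]])[0];print(p)
b=cv2.resize(s['color'][180:320,210:310,::-1],None,fx=4,fy=4,interpolation=cv2.INTER_CUBIC)
cv2.imwrite('pics/c2.png',np.hstack([a,b]))
```

```text
[277.00652502 241.66001521]
```

View pics/c2.png

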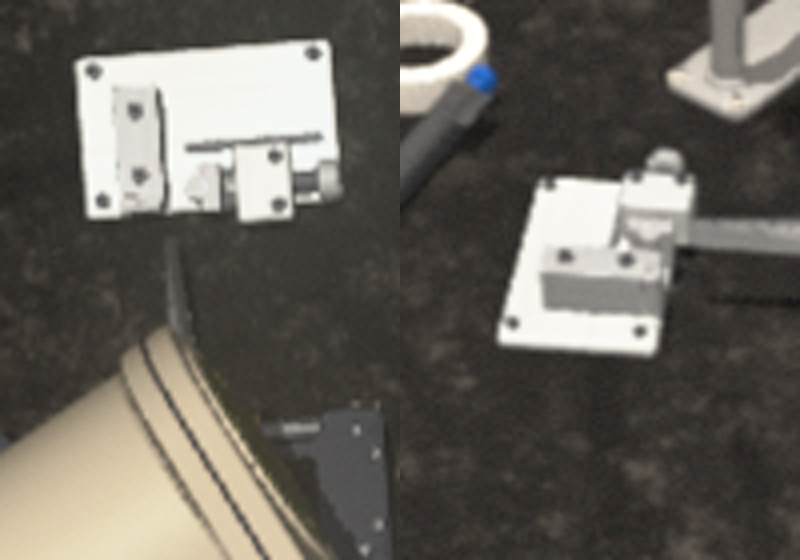

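Run:
```python
from h import *
t=ld('t2');f=lambda x,y:(200+(x+.5)/4-.5,150+(y+.5)/4-.5)
cl=np.array([.5823,.3843]);a=np.radians(5.4);R=np.array([[np.cos(a),np.sin(a)],[-np.sin(a),np.cos(a)]])
def C(p,z): return (R@(onz(t,[f(*p)],z)[0][:2]-cl)*1000).round(1)
print('tip L',C((168,238),.056),'tip R',C((177,238),.056),'L near',C((166,325),.056), 'R near',C((190,340),.056))
print('jaw top face edge',C((156,88),.036),C((164,210),.036),'front L',C((122,212),.036),'back L',C((112,88),.036))
c=fit(t,[f(*p) for p in[(87,219),(75,62),(330,40),(343,205)]],[(-32,43,8),(50,43,8),(50,-87,8),(-32,-87,8)],[.58,.38,.07]);print(c[0],c[1].tolist())
```

```text
tip L [-45.9  -2.3] tip R [-46.2  -6.6] L near [-87.7   1.6] R near [-95.7  -9.4]
jaw top face edge [29.4  0.6] [-31.    0.8] front L [-30.5  21.5] back L [31.  22.2]
[0.58200232 0.38457928 0.09474965] [[-0.2, 0.6], [0.0, -0.4], [0.2, 0.4], [-0.1, -0.6]]
```

Emit:
move_arm --pt "255 0 0 15 0" --pt "255 0 0 10 0" --pt "255 0 0 4.3 0" --pt "255 0 0 0 0" --pt "255 0 0 0 0"

```text
time: 9.8
eef_pos: [0.4187, 0.3616, 0.015]
eef_rot: [-180.0, -0.0, -174.6]
wrist_force: [-0.6, -0.7, -2.2]
grip_width: 0.168
```

Run:
```python
from h import *
t=snap('top','t3');st=telemetry.state();print(st['eef_pos'],st['eef_rot'],st['wrist_force'])
x,y=st['eef_pos'][:2];a=np.radians(st['eef_rot'][2]+180)
def G(x0,y0,a,pts): return [[x0+(p[0]*np.cos(a)-p[1]*np.sin(a))/1e3,y0+(p[0]*np.sin(a)+p[1]*np.cos(a))/1e3,p[2]/1e3] for p in pts]
F=10;ox,oy=215,165
im=cv2.resize(t['color'][oy:oy+60,ox:ox+60,::-1],None,fx=F,fy=F,interpolation=cv2.INTER_CUBIC)
im=np.clip(im.astype(float)*1.3,0,255).astype(np.uint8)
def pl(P,col):
    q=((proj(t,P)-[ox,oy]+.5)*F).round().astype(np.int32); cv2.polylines(im,[q.reshape(-1,1,2)],True,col,1)
pl(G(x,y,a,[(40,7,26),(120,7,26),(120,4,26),(40,-5.6,26)]),(0,255,0))
pl(G(.5822,.3844,np.radians(5.4),[(-32,22,36),(30,22,36),(30,0,36),(-24,0,36),(-32,4,36)]),(0,0,255))
cv2.imwrite('pics/c3.png',im)
```

```text
[0.41872443 0.3615988  0.01511974] [-1.79997956e+02 -3.04039596e-03 -1.74579436e+02] [-0.00064722 -0.13802978 -0.32060316]
```

View pics/c3.png

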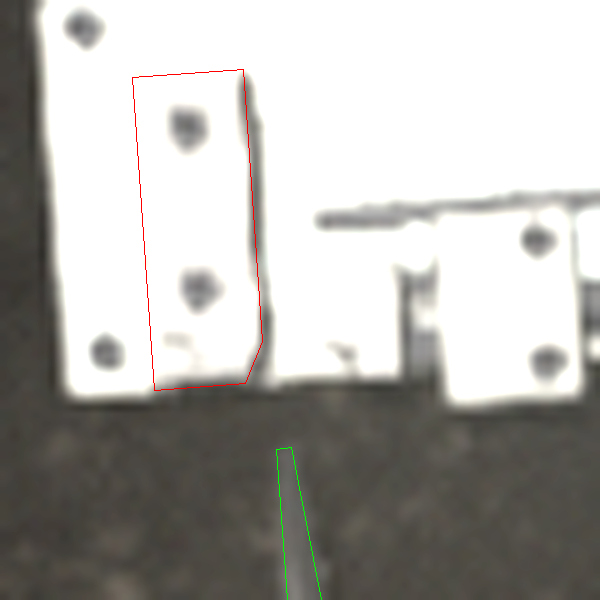

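Emit:
move_arm --pt "255 -5 0 0 0" --pt "255 -5 0 0 0" --pt "255 -4 0 0 0" --pt "255 -4 0 0 0" --pt "255 -4 0 0 0" --pt "255 -4 0 0 0" --pt "255 -4 0 0 0" --pt "255 0 0 0 0" --pt "255 0 0 0 0"

```text
time: 10.98
eef_pos: [0.4485, 0.3644, 0.0153]
eef_rot: [-180.0, -0.0, -174.6]
wrist_force: [0.4, -0.3, -1.2]
grip_width: 0.17
```

```bash
cat > st.py <<'E'
from h import *
import sys
s=telemetry.state();cl=np.array([.5822,.3844]);a=np.radians(5.4);R=np.array([[np.cos(a),np.sin(a)],[-np.sin(a),np.cos(a)]])
print('t',s['time'],'tcp in clamp mm',(R@(s['eef_pos'][:2]-cl)*1000).round(2),'z',s['eef_pos'][2].round(4),'yaw',s['eef_rot'][2].round(2),'F clamp',(R@s['wrist_force'][:2]).round(2),s['wrist_force'][2].round(2),'T',s['wrist_torque'].round(3),'w',s['grip_width'])
E
python3 st.py
```

```text
t 10.975 tcp in clamp mm [-134.99   -7.32] z 0.0153 yaw -174.58 F clamp [ 0.34 -0.32] -1.24 T [ 0.077 -0.101 -0.008] w 0.1700492428955763
```

Emit:
move_arm --pt "255 0 0.3 0 0" --pt "255 0 0.3 0 0" --pt "255 0 0 0 0" --pt "255 0 0 0 0"

```text
time: 11.48
eef_pos: [0.4485, 0.365, 0.0153]
eef_rot: [-180.0, -0.0, -174.6]
wrist_force: [-0.2, -0.5, -2.0]
grip_width: 0.166
```

```bash
python3 st.py
```

```text
t 11.475 tcp in clamp mm [-134.96   -6.69] z 0.0153 yaw -174.57 F clamp [-0.24 -0.52] -2.0 T [-0.    -0.09  -0.005] w 0.16575613445907364
```

Emit:
move_arm --pt "255 0 0.3 0 0" --pt "255 0 0.3 0 0" --pt "255 0 0 0 0" --pt "255 0 0 0 0"

```text
time: 11.98
eef_pos: [0.4484, 0.3655, 0.0152]
eef_rot: [-180.0, -0.0, -174.6]
wrist_force: [-1.0, -2.1, -1.7]
grip_width: 0.171
```

```bash
python3 st.py
```

```text
t 11.975 tcp in clamp mm [-134.99   -6.19] z 0.0152 yaw -174.57 F clamp [-1.19 -1.95] -1.72 T [-0.201 -0.029 -0.19 ] w 0.17123633246476533
```

Emit:
move_arm --pt "255 0 -0.2 0 0" --pt "255 -2 0 0 0" --pt "255 -2 0 0 0" --pt "255 -2 0 0 0" --pt "255 -2 0 0 0" --pt "255 -2 0 0 0" --pt "255 0 0 0 0"

```text
time: 12.85
eef_pos: [0.4588, 0.3664, 0.0154]
eef_rot: [180.0, 0.0, -174.6]
wrist_force: [1.2, -1.8, -2.2]
grip_width: 0.169
```

```bash
python3 st.py
```

```text
t 12.85 tcp in clamp mm [-124.54   -6.28] z 0.0154 yaw -174.58 F clamp [ 1.02 -1.9 ] -2.16 T [-0.233 -0.107 -0.204] w 0.16891162855597275
```

Emit:
move_arm --pt "255 -1 0 0 0" --pt "255 -1 0 0 0" --pt "255 -1 0 0 0"

```text
time: 13.22
eef_pos: [0.4614, 0.3667, 0.0153]
eef_rot: [-180.0, -0.0, -174.6]
wrist_force: [-1.2, -1.6, -1.1]
grip_width: 0.173
```

```bash
python3 st.py
```

```text
t 13.225 tcp in clamp mm [-121.93   -6.3 ] z 0.0153 yaw -174.57 F clamp [-1.32 -1.53] -1.14 T [-0.282  0.079 -0.17 ] w 0.17318645745026964
```

Emit:
move_arm --pt "255 -1 0 0 0" --pt "255 -1 0 0 0" --pt "255 -1 0 0 0"

```text
time: 13.6
eef_pos: [0.4644, 0.3669, 0.0153]
eef_rot: [-180.0, -0.0, -174.6]
wrist_force: [-0.5, -2.8, -1.3]
grip_width: 0.17
```

```bash
python3 st.py
```

```text
t 13.6 tcp in clamp mm [-118.88   -6.32] z 0.0153 yaw -174.57 F clamp [-0.79 -2.78] -1.26 T [-0.298  0.096 -0.189] w 0.17021890375853962
```

Emit:
move_arm --pt "255 -1 -0.2 0 0" --pt "255 -1 0 0 0" --pt "255 -1 0 0 0"

```text
time: 13.98
eef_pos: [0.4676, 0.3671, 0.0154]
eef_rot: [180.0, 0.0, -174.6]
wrist_force: [-1.1, -1.8, -1.5]
grip_width: 0.171
```

```bash
python3 st.py
```

```text
t 13.975 tcp in clamp mm [-115.76   -6.44] z 0.0154 yaw -174.57 F clamp [-1.23 -1.66] -1.45 T [-0.274  0.063 -0.133] w 0.17145182409250237
```

Emit:
move_arm --pt "255 -1 0 0 0" --pt "255 -1 0 0 0" --pt "255 -1 0 0 0"

```text
time: 14.35
eef_pos: [0.4705, 0.3674, 0.0154]
eef_rot: [180.0, 0.0, -174.6]
wrist_force: [-0.6, -2.7, -1.3]
grip_width: 0.17
```

```bash
python3 st.py
```

```text
t 14.35 tcp in clamp mm [-112.81   -6.46] z 0.0154 yaw -174.57 F clamp [-0.85 -2.68] -1.28 T [-0.248  0.071 -0.141] w 0.16978145298673136
```

Emit:
move_arm --pt "255 -1 -0.3 0 0" --pt "255 -1 0 0 0" --pt "255 -1 0 0 0"

```text
time: 14.72
eef_pos: [0.4736, 0.3674, 0.0154]
eef_rot: [180.0, 0.0, -174.6]
wrist_force: [-0.6, 0.0, -2.8]
grip_width: 0.171
```

```bash
python3 st.py
```

```text
t 14.725 tcp in clamp mm [-109.71   -6.66] z 0.0154 yaw -174.57 F clamp [-0.56  0.06] -2.81 T [-0.154  0.017 -0.093] w 0.1708619285569016
```

Emit:
move_arm --pt "255 -1 0 0 0" --pt "255 -1 0 0 0" --pt "255 -1 0 0 0"

```text
time: 15.1
eef_pos: [0.4765, 0.3676, 0.0153]
eef_rot: [180.0, 0.0, -174.6]
wrist_force: [0.1, -1.1, -1.8]
grip_width: 0.172
```

```bash
python3 st.py
```

```text
t 15.1 tcp in clamp mm [-106.78   -6.75] z 0.0153 yaw -174.57 F clamp [-0.05 -1.11] -1.77 T [-0.083 -0.001 -0.047] w 0.17201916056198957
```

Emit:
move_arm --pt "255 -1 0 0 0" --pt "255 -1 0 0 0" --pt "255 -1 0 0 0"

```text
time: 15.48
eef_pos: [0.4795, 0.3679, 0.0153]
eef_rot: [-180.0, -0.0, -174.6]
wrist_force: [-0.9, -0.8, -2.1]
grip_width: 0.171
```

```bash
python3 st.py
```

```text
t 15.475 tcp in clamp mm [-103.84   -6.77] z 0.0153 yaw -174.57 F clamp [-1.02 -0.71] -2.07 T [-0.107 -0.01  -0.095] w 0.170697250547692
```

Emit:
move_arm --pt "255 -1 0 0 0" --pt "255 -1 0 0 0" --pt "255 -1 0 0 0"

```text
time: 15.85
eef_pos: [0.4825, 0.3682, 0.0153]
eef_rot: [-180.0, 0.0, -174.6]
wrist_force: [-0.8, -1.1, -1.0]
grip_width: 0.168
```

```bash
python3 st.py
```

```text
t 15.85 tcp in clamp mm [-100.81   -6.77] z 0.0153 yaw -174.57 F clamp [-0.9  -1.06] -1.04 T [-0.136 -0.058 -0.106] w 0.1680868749068399
```

Emit:
move_arm --pt "255 -1 0 0 0" --pt "255 -1 0 0 0" --pt "255 -1 0 0 0"

```text
time: 16.23
eef_pos: [0.4854, 0.3684, 0.0153]
eef_rot: [-180.0, -0.0, -174.6]
wrist_force: [-1.2, -1.4, -1.2]
grip_width: 0.166
```

```bash
python3 st.py
```

```text
t 16.225 tcp in clamp mm [-97.85  -6.78] z 0.0153 yaw -174.57 F clamp [-1.31 -1.3 ] -1.16 T [-0.104 -0.007 -0.055] w 0.16573398231670886
```

Emit:
move_arm --pt "255 -1 0 0 0" --pt "255 -1 0 0 0" --pt "255 -1 0 0 0"

```text
time: 16.6
eef_pos: [0.4884, 0.3687, 0.0153]
eef_rot: [-180.0, -0.0, -174.6]
wrist_force: [-1.4, -1.2, -0.9]
grip_width: 0.173
```

```bash
python3 st.py
```

```text
t 16.6 tcp in clamp mm [-94.84  -6.79] z 0.0153 yaw -174.57 F clamp [-1.5  -1.11] -0.86 T [-0.168  0.044 -0.103] w 0.17258499943502306
```

Emit:
move_arm --pt "255 -1 0 0 0" --pt "255 -1 0 0 0" --pt "255 -1 0 0 0"

```text
time: 16.98
eef_pos: [0.4914, 0.369, 0.0153]
eef_rot: [-180.0, -0.0, -174.6]
wrist_force: [-0.3, -1.8, -0.6]
grip_width: 0.168
```

```bash
python3 st.py
```

```text
t 16.975 tcp in clamp mm [-91.84  -6.79] z 0.0153 yaw -174.58 F clamp [-0.51 -1.74] -0.58 T [-0.164  0.033 -0.096] w 0.16765035006950588
```

Emit:
move_arm --pt "255 -1 0 0 0" --pt "255 -1 0 0 0"

```text
time: 17.23
eef_pos: [0.4934, 0.3692, 0.0153]
eef_rot: [-180.0, -0.0, -174.6]
wrist_force: [-0.2, -1.9, -1.5]
grip_width: 0.17
```

```bash
python3 st.py
```

```text
t 17.225 tcp in clamp mm [-89.83  -6.78] z 0.0153 yaw -174.58 F clamp [-0.37 -1.84] -1.54 T [-0.162  0.038 -0.06 ] w 0.1703934332542757
```

Emit:
move_arm --pt "255 -1 0 0 0" --pt "255 -1 0 0 0"

```text
time: 17.48
eef_pos: [0.4954, 0.3694, 0.0153]
eef_rot: [-180.0, -0.0, -174.6]
wrist_force: [-0.0, -1.7, -2.2]
grip_width: 0.172
```

```bash
python3 st.py
```

```text
t 17.475 tcp in clamp mm [-87.83  -6.78] z 0.0153 yaw -174.57 F clamp [-0.19 -1.71] -2.21 T [-0.279  0.032 -0.118] w 0.1720396856933242
```

Emit:
move_arm --pt "255 -1 0 0 0" --pt "255 -1 0 0 0"

```text
time: 17.73
eef_pos: [0.4974, 0.3696, 0.0153]
eef_rot: [-180.0, -0.0, -174.6]
wrist_force: [-1.2, -1.3, -1.2]
grip_width: 0.167
```

```bash
python3 st.py
```

```text
t 17.725 tcp in clamp mm [-85.84  -6.78] z 0.0153 yaw -174.58 F clamp [-1.34 -1.21] -1.19 T [-0.228  0.054 -0.122] w 0.1667638769788571
```

Emit:
move_arm --pt "255 -1 0 0 0" --pt "255 -1 0 0 0"

```text
time: 17.98
eef_pos: [0.4994, 0.3697, 0.0153]
eef_rot: [-180.0, -0.0, -174.6]
wrist_force: [-1.4, -1.9, -1.0]
grip_width: 0.171
```

```bash
python3 st.py
```

```text
t 17.975 tcp in clamp mm [-83.84  -6.8 ] z 0.0153 yaw -174.57 F clamp [-1.58 -1.72] -1.02 T [-0.307  0.103 -0.076] w 0.1709573273674929
```

Emit:
move_arm --pt "255 -1 0 0 0" --pt "255 -1 0 0 0"

```text
time: 18.23
eef_pos: [0.5013, 0.3699, 0.0153]
eef_rot: [-180.0, -0.0, -174.6]
wrist_force: [-2.1, -3.0, -0.8]
grip_width: 0.169
```

```bash
python3 st.py
```

```text
t 18.225 tcp in clamp mm [-81.9  -6.8] z 0.0153 yaw -174.58 F clamp [-2.34 -2.79] -0.83 T [-0.342  0.138 -0.073] w 0.16917469062096607
```

Emit:
move_arm --pt "255 -1 0 0 0" --pt "255 -1 0 0 0"

```text
time: 18.48
eef_pos: [0.503, 0.3701, 0.0152]
eef_rot: [-180.0, -0.0, -174.6]
wrist_force: [-3.1, -2.8, -1.4]
grip_width: 0.173
```

```bash
python3 st.py
```

```text
t 18.475 tcp in clamp mm [-80.18  -6.82] z 0.0152 yaw -174.57 F clamp [-3.34 -2.47] -1.42 T [-0.369  0.435 -0.096] w 0.17275949483880113
```

Emit:
move_arm --pt "255 -1 0 0 0" --pt "255 -1 0 0 0"

```text
time: 18.73
eef_pos: [0.5048, 0.3703, 0.015]
eef_rot: [-180.0, -0.1, -174.6]
wrist_force: [-4.2, -2.4, -1.6]
grip_width: 0.173
```

```bash
python3 st.py; python3 -c "
from h import *
t=snap('top','t4');s=snap('side','s4')
a=cv2.resize(t['color'][150:250,210:300,::-1],None,fx=4.4,fy=5,interpolation=cv2.INTER_CUBIC)
b=cv2.resize(s['color'][200:300,220:300,::-1],None,fx=5,fy=5,interpolation=cv2.INTER_CUBIC)
cv2.imwrite('pics/c4.png',np.hstack([a,b]))"
```

```text
t 18.725 tcp in clamp mm [-78.39  -6.79] z 0.015 yaw -174.57 F clamp [-4.42 -1.99] -1.59 T [-0.368  0.7   -0.13 ] w 0.17344692357211036
```

Emit:
move_arm --pt "255 0 -0.25 0 0" --pt "255 -1 0 0 0" --pt "255 -0.5 0 0 0"

```text
time: 19.2
eef_pos: [0.5063, 0.3703, 0.0151]
eef_rot: [-180.0, -0.1, -174.6]
wrist_force: [-5.2, -2.8, -1.1]
grip_width: 0.17
```

```bash
python3 st.py
```

```text
t 19.2 tcp in clamp mm [-76.87  -6.93] z 0.0151 yaw -174.57 F clamp [-5.42 -2.26] -1.07 T [-0.199  0.893 -0.074] w 0.16972069131886836
```

Emit:
move_arm --pt "255 -0.5 0 0 0" --pt "255 -0.5 0 0 0"

```text
time: 19.45
eef_pos: [0.5071, 0.3703, 0.015]
eef_rot: [-180.0, -0.1, -174.6]
wrist_force: [-6.3, -2.6, -1.1]
grip_width: 0.172
```

```bash
python3 st.py
```

```text
t 19.45 tcp in clamp mm [-76.1   -6.93] z 0.015 yaw -174.56 F clamp [-6.56 -1.98] -1.08 T [-0.278  1.017 -0.077] w 0.17216792710378515
```

View pics/c4.png

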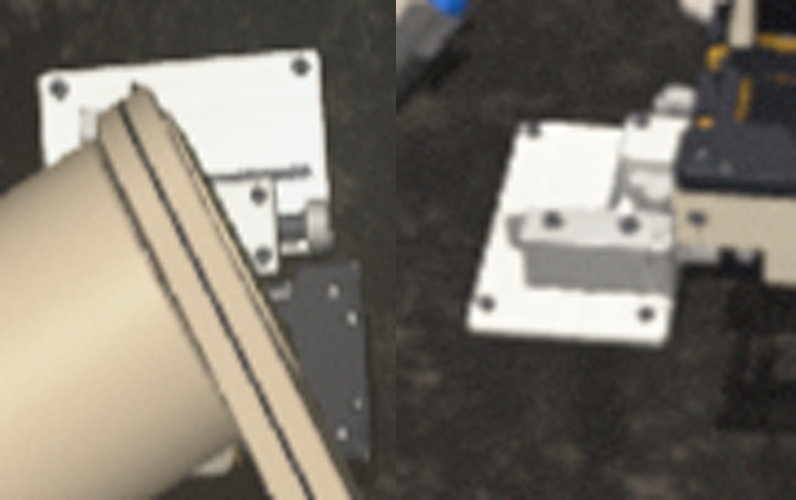

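Emit:
move_arm --pt "255 0 -0.45 0 -0.006" --pt "255 0 0 0 0" --pt "255 0 0 0 0"

```text
time: 19.82
eef_pos: [0.5072, 0.37, 0.0151]
eef_rot: [180.0, -0.1, -174.2]
wrist_force: [-5.9, -1.6, -1.0]
grip_width: 0.168
```

```bash
python3 st.py
```

```text
t 19.825 tcp in clamp mm [-76.01  -7.31] z 0.0151 yaw -174.22 F clamp [-5.98 -1.06] -0.96 T [-0.198  0.898 -0.034] w 0.16770602854494593
```

Emit:
move_arm --pt "255 0 -0.3 0 -0.006" --pt "255 0 0 0 0" --pt "255 0 0 0 0"

```text
time: 20.2
eef_pos: [0.5073, 0.3697, 0.0151]
eef_rot: [180.0, -0.1, -173.9]
wrist_force: [-5.4, -1.4, -1.6]
grip_width: 0.173
```

```bash
python3 st.py
```

```text
t 20.2 tcp in clamp mm [-75.95  -7.57] z 0.0151 yaw -173.88 F clamp [-5.48 -0.94] -1.57 T [-0.177  0.878 -0.066] w 0.1727940224780629
```

Emit:
move_arm --pt "255 -0.4 -0.1 0 0"

```text
time: 20.32
eef_pos: [0.5075, 0.3697, 0.0151]
eef_rot: [180.0, -0.1, -173.9]
wrist_force: [-6.3, -0.6, -2.7]
grip_width: 0.176
```

```bash
python3 st.py
```

```text
t 20.325 tcp in clamp mm [-75.72  -7.57] z 0.0151 yaw -173.87 F clamp [-6.37  0.01] -2.72 T [-0.07   1.039 -0.088] w 0.1759437020052337
```

Emit:
move_arm --pt "255 -0.3 0 0 0"

```text
time: 20.45
eef_pos: [0.5078, 0.3697, 0.0151]
eef_rot: [180.0, -0.1, -173.9]
wrist_force: [-6.5, -1.0, -0.9]
grip_width: 0.174
```

```bash
python3 st.py
```

```text
t 20.45 tcp in clamp mm [-75.44  -7.6 ] z 0.0151 yaw -173.88 F clamp [-6.53 -0.44] -0.86 T [-0.149  1.041 -0.136] w 0.17357865742868853
```

Emit:
move_arm --pt "255 0 0 0.4 0" --pt "255 0 0 0 0"

```text
time: 20.7
eef_pos: [0.508, 0.3698, 0.0149]
eef_rot: [180.0, -0.1, -173.9]
wrist_force: [-6.6, -1.5, -0.8]
grip_width: 0.175
```

```bash
python3 st.py
```

```text
t 20.7 tcp in clamp mm [-75.21  -7.57] z 0.0149 yaw -173.87 F clamp [-6.68 -0.89] -0.77 T [-0.166  1.005 -0.107] w 0.17538311998211709
```

Drag is about 6.5 N, of which some is side-contact friction. I'll release, then lift clear.

Emit:
move_arm --pt "240 0 0 0 0" --pt "210 0 0 0 0" --pt "190 0 0 0 0" --pt "150 0 0 0 0" --pt "130 0 0 0 0" --pt "120 0 0 0 0" --pt "120 0 0 0 0" --pt "120 0 0 0 0" --squeeze 3

```text
time: 21.7
eef_pos: [0.5086, 0.3695, 0.0149]
eef_rot: [-180.0, 0.0, -173.9]
wrist_force: [-0.6, -1.0, 0.6]
grip_width: 0.53
```

```bash
python3 st.py
```

```text
t 21.7 tcp in clamp mm [-74.66  -7.87] z 0.0149 yaw -173.89 F clamp [-0.71 -0.96] 0.59 T [ 0.052 -0.088  0.002] w 0.5297917001618332
```

Emit:
move_arm --pt "120 0 0 -10 0" --pt "120 0 0 -20 0" --pt "120 0 0 -40 0" --pt "120 0 0 -45 0" --pt "120 0 0 -45 0" --pt "120 45 0 0 0" --pt "120 45 0 0 0" --pt "120 0 0 0 0.15" --pt "120 0 0 0 0.15" --pt "120 0 0 0 0.15" --pt "120 0 0 0 0.15" --pt "120 0 0 0 0.15" --pt "120 0 0 0 0.15" --pt "120 0 0 0 0.15" --pt "120 0 0 0 0.15" --pt "120 0 0 0 0.15" --pt "120 0 0 0 0.15" --pt "120 0 0 0 0.15" --pt "120 0 0 0 0.15" --pt "120 0 0 0 0"

```text
time: 24.2
eef_pos: [0.4195, 0.3603, 0.1767]
eef_rot: [179.9, -0.1, 83.0]
wrist_force: [0.2, -0.0, -0.3]
grip_width: 0.528
```

```bash
python3 st.py
python3 - <<'E'
from h import *
w=snap('wrist','w5');s=snap('side','s5')
P=proj(w,[[.54,.38,.02]])[0];Q=proj(s,[[.54,.38,.02]])[0];print(P,Q)
def cr(s,p,h):
    x=int(np.clip(p[0]-h,0,560-2*h));y=int(np.clip(p[1]-h,0,420-2*h));print(x,y)
    return cv2.resize(s['color'][y:y+2*h,x:x+2*h,::-1],(400,400),interpolation=cv2.INTER_CUBIC)
cv2.imwrite('pics/c5.png',np.hstack([cr(w,P,80),cr(s,Q,45)]))
E
```

```text
t 24.2 tcp in clamp mm [-164.26   -8.72] z 0.1767 yaw 83.03 F clamp [ 0.16 -0.02] -0.33 T [-0.041 -0.053  0.065] w 0.5281692678826545
[403.57718246 159.49964377] [281.26476595 247.45910638]
323 79
236 202
```

View pics/c5.png

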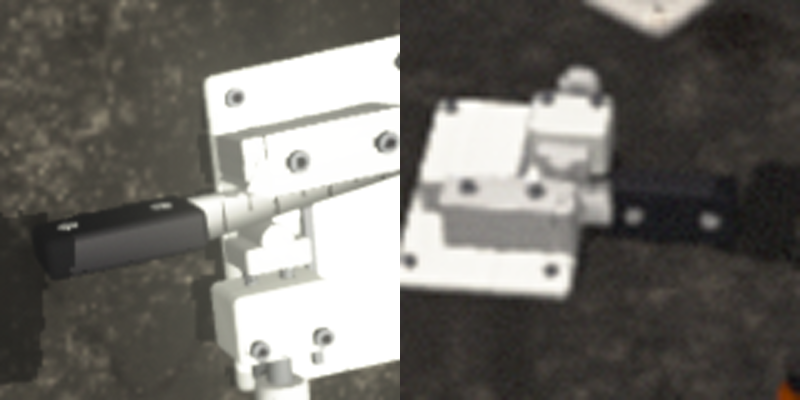

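Run:
```python
from h import *
w=ld('w5');F=5;ox,oy=330,110
im=cv2.resize(w['color'][oy:oy+100,ox:ox+150,::-1],None,fx=F,fy=F,interpolation=cv2.INTER_CUBIC)
a=np.radians(5.4);c,s=np.cos(a),np.sin(a)
def pl(P,col,dx=0,dy=0):
    P=np.array(P,float);P[:,0]+=dx;P[:,1]+=dy
    W=np.c_[P[:,0]*c-P[:,1]*s+582.2,P[:,0]*s+P[:,1]*c+384.4,P[:,2]]/1e3
    q=((proj(w,W)-[ox,oy]+.5)*F).round().astype(np.int32);cv2.polylines(im,[q.reshape(-1,1,2)],True,col,1)
pl([(-30,8,34),(30,8,34),(30,-8,34),(-30,-8,34)],(0,255,0),-75.2,-7)
pl([(30,7,26),(120,7,26),(120,4,26),(30,-6.8,26)],(0,255,0),-75.2,-7)
pl([(-32,22,36),(30,22,36),(30,0,36),(-24,0,36),(-32,4,36)],(0,0,255))
cv2.imwrite('pics/c6.png',im)
```

```text
(no output)
```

View pics/c6.png

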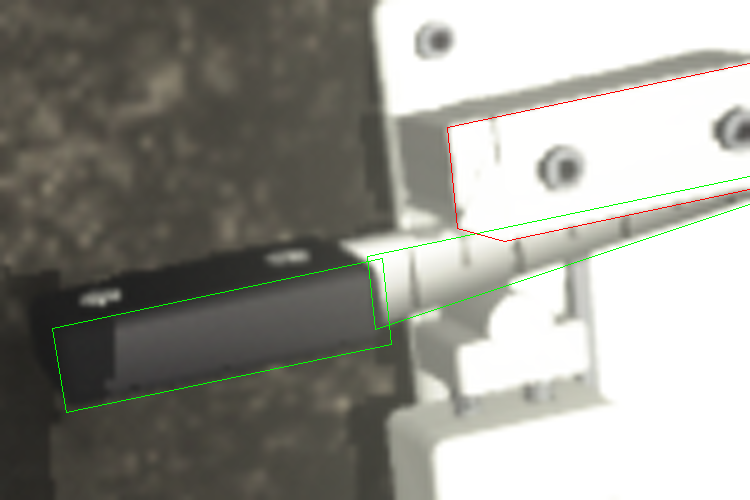

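```bash
python3 -c "
from h import *
print(env.close_job())"
```

```text
the job is handed in; nothing more can be done
None
```

The feeler is sitting in the clamp gap, released, with an estimated grip of about 5 N, and the job is handed in at about 24 s of the 67 s.

**What I did:** I picked the feeler up by its handle and turned it into line with the clamp. I slid it in until I felt light contact with the fixed jaw, then kept going and felt the sprung nose about 60 mm past the nose line. After straightening the blade by about 0.7°, I pushed on to a drag of about 6.5 N, let go and lifted straight up.

**Grip:** The 6.5 N is slightly above the 5 to 6 N you gave, but part of it was friction from light side contact with the jaw. Allowing for that, and for about 7 mm of travel after first touch, I put the grip at 4.7 to 5.6 N. The force readings were noisy (roughly ±0.7 N) and I could not measure the grip once I had let go.

**Final position:** The last wrist picture, overlaid with the expected shape, shows the handle upright and the blade parallel to the fixed jaw. The handle is within about a millimetre of the expected place, and the nose is against the slanted side.

**Bystanders:** The arm never went near the vial, tape roll or timer. I saw the vial undisturbed midway but did not check all three again at the end.

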